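# Find and mark the balance point of a weighted tube

## Task

The square aluminium tube has a weight somewhere inside and leans on one end in the balance stand. Slide it gently along the stand, without lifting it off, until it tips up and stays balanced level on the steel crown by itself with nothing touching it; then mark the balance point by setting the grey saddle clip astride the tube right above the crown, leaving the tube balanced, and let go. Leave the other things on the worktop alone.

Things in the scene. Friction and masses are not known exactly. Their poses are not given: they have to be found in the camera images.
- stand: Fixed wooden balance stand on a 280 x 76 x 12 mm base board. Origin: centre of its underside on the worktop; x runs along the tube's sliding direction, z up. Two cheeks, 150 mm long in x, 8 mm thick, 29 mm apart, tops 65 mm above the worktop, guide the tube's sides. At x = +110 and -110 mm a rubber rest bar (50 mm long in y, top 45 mm high) catches the end that leans down.
- crown (a point): Centre of the flat top of the steel crown in the middle of the stand, on which the tube lies: 16 mm long in x, 55 mm above the worktop; axes as the stand's. The steel also shows in the tops of the cheeks.
- tube: Loose square aluminium tube, black end caps, 320 mm long (x), 25 x 25 mm, 0.3 to 0.5 kg. Origin: middle of its underside; x as the stand's within 0.03 rad. A hidden weight puts its balance point up to 35 mm to either side of the middle, unknown. It starts 45 to 60 mm toward the stand's +x, on the crown and the +x rest bar, +x end leaning down about 0.1 rad.
- tube_top (a point): Middle of the tube's top face, 25 mm above its origin. Slid until its balance point is over the crown, the tube swings up level; slid too far it leans 0.1 rad the other way. A finger held against its end can by friction keep it from tipping: withdraw it to see how the tube settles. It slides at about 1 to 4 N along the stand; over 20 N is too much.
- clip: Grey plastic saddle clip, 24 (x) x 37 (y) x 50 mm high, 30 g, standing on the worktop. Origin: centre of its underside. Two 8 mm legs, 30 mm apart, straddle the tube, the clip's x along it (either way round); grip fin 22 (x) x 14 (y) mm, from 12 to 50 mm above the origin. Seated, its origin lies 17 mm above the tube's underside; press it on with under 35 N.
- tape_measure: Bystander: tape measure 34 x 80 x 68 mm, standing on the worktop beyond the stand; origin centre of underside.
- pencil: Bystander: flat carpenter pencil 169 x 15 x 8 mm on the worktop; origin centre of underside.
- adjustable_wrench: Bystander: adjustable spanner 200 x 49 x 13 mm on the worktop beyond the stand; origin centre of underside.

How it is judged (in metres and radians):
On the way:
1. the tube balances level on the crown by itself, touched by neither robot nor clip (angle between tube's own z axis and vertical below 0.04 rad and y of tube in the frame of crown between -0.006 and 0.006 m and z of tube in the frame of crown between -0.006 and 0.006 m and contact force between each of the arm, the fingers, clip and tube below 0.05 N), for 0.3 s.
At the end, for the whole second after the job is handed in: The tube lies still on the crown, level within 0.04 rad; the clip sits fully down astride it (height within 4 mm, sideways 5 mm, along the tube within 0.2 rad, upright within 0.1 rad), its centre within 7 mm of the crown's centre along the stand's x; both still and released (angle between tube's own z axis and vertical below 0.04 rad and y of tube in the frame of crown between -0.006 and 0.006 m and z of tube in the frame of crown between -0.006 and 0.006 m and x of clip in the frame of crown between -0.007 and 0.007 m and z of clip in the frame of tube between 0.013 and 0.021 m and y of clip in the frame of tube between -0.005 and 0.005 m and angle between the x axis of clip and the x axis of tube, either way round below 0.2 rad and angle between clip's own z axis and vertical below 0.1 rad and linear speed of each of clip, tube below 0.02 m/s); the robot touches nothing.
It fails at once if the tube is lifted off the crown by more than 25 mm (z of tube in the frame of crown above 0.025 m).
It fails at once if the robot presses the tube with more than 20 N (contact force between any of the arm, the fingers and tube above 20 N).
It fails at once if the clip is pressed on the tube with more than 35 N (contact force between clip and tube above 35 N).
It fails at once if a bystander (tape measure, pencil or spanner) is moved by more than 30 mm (distance of any of tape_measure, pencil, adjustable_wrench from where it was at the start of the episode above 0.03 m).
It also fails if it takes over 72 s, if anything falls off the work surface, if the arm or the gripper's body presses on something with over 40 N, if the wrist force passes 120 N, or if a joint passes its speed limit or range.

## Robot

A 6-joint arm with a two-finger parallel gripper is mounted at the origin on a cart in front of the work surface, level with it; the furniture and walls round the work are solid. World frame = base frame: x ahead of the robot, y to its left, z up, the work surface at z = 0. Lengths are in mm, angles in rad, forces in N, time in s.
With the tool pointing down it reaches from about 350 to 1000 mm from the base axis. Payload 7.1 kg.
Tool frame: the origin (TCP) lies between the finger pads; the fingertips stand 11 mm ahead of it and the grasp point (between the pads) lies 8 mm behind it; z points along the fingers, y is the line along which they close (so a half turn about z gives the same grasp; the last joint's range is limited). The gripper opens to 85 mm and grips with 20 to 120 N. Pads are 22 mm wide; open, the fingers measure 114 mm over their backs; the gripper's body (76 mm by 85 mm) begins 54 mm behind the grasp point. The pads swing forward as they close: fully open they stand 13 mm farther back than shut.
Start: joints at [1.216, 0.423, 1.63, -0, 1.089, -0.019], TCP at [205.921, 590.086, 242.319] pointing down, gripper open.
Joint ranges: [-3, 3], [-0.9, 2.11], [0.09, 2.58], [-1.31, 4.45], [0.11, 2.69], [-2.54, 2.54]. Speed limits (rad/s): [2.39, 2.39, 3.01, 3.14, 3.14, 3.14].

## Interface

Orientations are given as [roll, pitch, yaw] about the fixed x, y, z axes, in that order (R = Rz(yaw) Ry(pitch) Rx(roll)).
In Python, from rig import * gives the robot as it stands.
- The arm moves only by the tool servo_tool, never from a script. Its argument "targets" is a list of rows, each a list of 5 numbers: the finger opening in m, from 0 to 0.0854, then the shift along the tool's x, y, z in m, then the turn about the tool's z in rad. In form: [[gripper, tx, ty, tz, roll], ...]. A call has 1 to 8 rows; each row shifts and turns the commanded pose from where the row before left it, along the tool's axes as they then stand; what a row does not reach is not made up. A row lasts 1/8 s, in which the tool goes at most 62.5 mm and 10.7 degrees, less where a joint would pass 70% of its speed; a pose out of reach is approached as far as the arm can. A call is refused whole if a number of a shift passes 0.0625 or a number of a turn 0.188, either way. A call with a gripper value outside its range is refused whole. The fingers move at their own pace and stop on an object; "squeeze" is the grip in N (left out, the last holds). Time passes only in rows, so rows that do not move let the fingers close. It gives the time, the measured TCP pose, the force, the opening and the grip force at its end, in the units of the state.
- get_state(): the state, without advancing time (a new reading comes with each control period).
- capture(name): name is "side" or "top"; returns a dict with "img" (400x640x3 uint8, red, green, blue), "z_map" (400x640 float32, mm along the optical axis (not along the pixel's ray), 0 where there is no reading), "fx", "fy", "cx", "cy" (pixels), "R" (3x3) and "t" (3): a world point X has camera coordinates R X + t. Camera axes: x right, y down, z forward; pixel columns grow to the right and rows downward; lengths in mm; the calibration is good to about 2 mm. A picture is of the moment at which its call begins.
- hand_in(): hands the job in; it is judged then, once.
The state is a dict: "time": time; "joint_pos": joint angles; "qvel": joint speeds; "joint_torque": joint torques, N m; "tool_pos": TCP position; "tcp_rot": TCP orientation; "wrist_force": force on the tool from outside, world axes, zero at the start; "wrist_torque": the same for the moment, N m; "width": finger opening in mm; "finger_force": force on a finger pad.
Only numpy, scipy, OpenCV 4.12 (cv2) and the standard library are available. Lean on these libraries where they do the work, as an engineer would, in place of code of your own. Each camera call takes 0.05 s, during which the arm holds its last target. There are 200 camera calls.

## Working session

There is one attempt and no reset: what is moved stays moved. The work goes in short steps, Python scripts to look and compute and a tool call to move; the robot and the scene stay as the last step left them, time stands still between calls to the robot, and variables do not carry over. Pictures are saved under pics/ and viewed, at most 10 in all, crops included, and the job is handed in when it is done.

Besides the shell and the picture viewer there is one more tool, called after "Request:" by a JSON object that holds its "name" and its "arguments", one argument or row to a line. servo_tool: Moves the arm, as the interface text tells. Its arguments: {"type":"object","properties":{"targets":{"type":"array","items":{"type":"array","items":{"type":"number"}}},"squeeze":{"type":"number"}},"required":["targets"]}

```bash
mkdir -p pics; cat > h.py <<'E'
from rig import *
import numpy as np, cv2
def snap(n,f):
    c=capture(n); np.savez(f'pics/{f}.npz',**c); cv2.imwrite(f'pics/{f}.png',c['img'][:,:,::-1]); return c
def pts(c):
    z=c['z_map']; v,u=np.mgrid[:z.shape[0],:z.shape[1]]
    P=np.stack([(u-c['cx'])/c['fx']*z,(v-c['cy'])/c['fy']*z,z],-1)
    W=(P-c['t'])@c['R']; W[z==0]=np.nan; return W
def ray(c,u,v,h):
    d=c['R'].T@np.array([(u-c['cx'])/c['fx'],(v-c['cy'])/c['fy'],1]); o=-c['R'].T@c['t']
    return o+d*(h-o[2])/d[2]
E
python3 - <<'E'
from h import *
for n in('top','side'):
    c=snap(n,n+'0'); print(n,c['fx'],c['cx'],c['cy'],(-c['R'].T@c['t']).round(), c['R'].round(3).tolist())
s=get_state(); print({k:np.round(v,3).tolist() for k,v in s.items()})
E
```

```text
top 422.78244316346144 320.2612296946361 195.35467873333573 [ 402.  -37. 1105.] [[-0.078, -0.997, -0.001], [-0.976, 0.077, -0.203], [0.202, -0.015, -0.979]]
side 437.02721236364647 311.7376559212858 198.73737868989227 [455. 723. 680.] [[-0.978, -0.21, -0.021], [-0.112, 0.601, -0.791], [0.179, -0.771, -0.611]]
{'time': 0.1, 'joint_pos': [1.216, 0.424, 1.631, -0.0, 1.089, -0.019], 'qvel': [-0.001, -0.002, -0.001, 0.001, 0.0, 0.001], 'joint_torque': [-0.001, -55.843, -28.244, -0.0, 0.003, 0.0], 'tool_pos': [205.751, 589.656, 241.612], 'tcp_rot': [-3.14, -0.0, 2.806], 'wrist_force': [-0.51, -0.521, 0.298], 'wrist_torque': [0.012, 0.014, 0.079], 'finger_force': 0.0, 'width': 85.266}
```

View pics/top0.png

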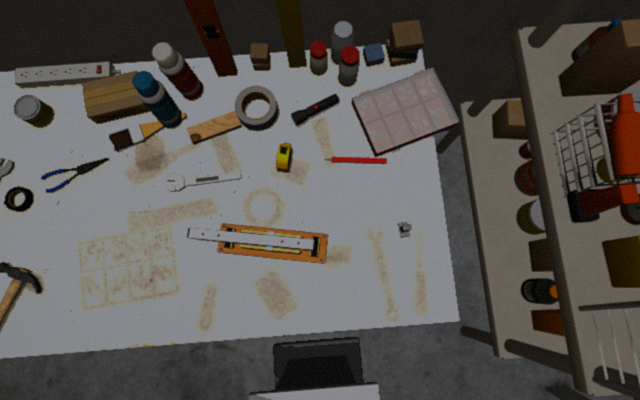

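View pics/side0.png

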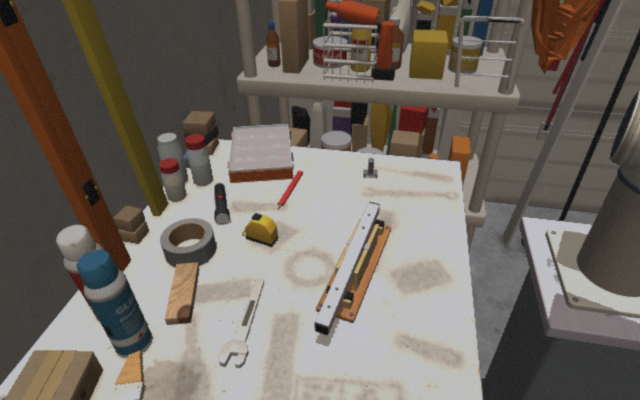

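The top view shows the tube (188,232)–(316,245), displaced toward image left, which is world +y. The orange board spans about (218,225)–(328,262) and the clip is at (404,229). The tape (285,157), spanner and pencil are on the far side.

```bash
python3 - <<'E'
from h import *
big=None
for n in('top','side'):
    c=dict(np.load(f'pics/{n}0.npz')); W=pts(c); hsv=cv2.cvtColor(c['img'],cv2.COLOR_RGB2HSV)
    # region near stand
    R=(W[...,0]>200)&(W[...,0]<450)&(W[...,1]>-250)&(W[...,1]<330)
    board=R&(hsv[...,1]>120)&(W[...,2]>3)&(W[...,2]<22)
    P=W[board][:,:2].astype(np.float32); r=cv2.minAreaRect(P); print(n,'board',len(P),r, np.median(W[board][:,2]))
    m=cv2.fitLine(P,cv2.DIST_L2,0,.01,.01).ravel(); print(m)
    tube=R&(W[...,2]>62)&(hsv[...,1]<70)&(W[...,2]<120)
    P=W[tube]; print('tube',len(P),cv2.minAreaRect(P[:,:2].astype(np.float32)))
    d=np.array([m[2]-m[2],1]); 
    A=np.c_[P[:,:2],np.ones(len(P))]; print('z plane',np.linalg.lstsq(A,P[:,2],rcond=None)[0].round(3),P[:,1].min(),P[:,1].max())
    cl=(W[...,2]>6)&(W[...,2]<70)&(W[...,1]<-150)&(W[...,1]>-330)&(W[...,0]>250)&(W[...,0]<450)
    P=W[cl]; print('clip',len(P),P.min(0),P.max(0),cv2.minAreaRect(P[:,:2].astype(np.float32)))
    t=P[P[:,2]>40]; print(len(t),t.mean(0),cv2.minAreaRect(t[:,:2].astype(np.float32)))
a=[cv2.imread('pics/top0.png')[190:290,160:440],cv2.imread('pics/side0.png')[140:360,300:420]]
a=[cv2.resize(a[0],None,fx=2.85,fy=2.85,interpolation=3),cv2.resize(a[1],None,fx=2.6,fy=2.6,interpolation=3)]
cv2.imwrite('pics/c1.png',a[0])
E
```

```text
top board 0 ((0.0, 0.0), (0.0, 0.0), 0.0) nan
  return _methods._mean(a, axis=axis, dtype=dtype,
  ret = ret.dtype.type(ret / rcount)
Traceback (most recent call last):
cv2.error: OpenCV(4.12.0) /io/opencv/modules/imgproc/src/linefit.cpp:50: error: (-215:Assertion failed) count > 0 in function 'fitLine2D_wods'
```

```bash
python3 - <<'E'
from h import *
for n,box in(('top',(200,285,170,345)),('side',(195,335,305,405))):
    c=dict(np.load(f'pics/{n}0.npz')); W=pts(c); hsv=cv2.cvtColor(c['img'],cv2.COLOR_RGB2HSV)
    R=np.zeros(W.shape[:2],bool); R[box[0]:box[1],box[2]:box[3]]=1
    board=R&(hsv[...,1]>130)&(W[...,2]>4)&(W[...,2]<20)
    P=W[board][:,:2].astype(np.float32); print(n,'board',len(P),cv2.minAreaRect(P), np.median(W[board][:,2]))
    tube=R&(W[...,2]>66)&(hsv[...,1]<80)&(W[...,2]<120)
    P=W[tube]; print('tube',len(P),cv2.minAreaRect(P[:,:2].astype(np.float32)))
    A=np.c_[P[:,:2],np.ones(len(P))]; print('z plane',np.linalg.lstsq(A,P[:,2],rcond=None)[0].round(3),P.min(0),P.max(0))
    print(cv2.fitLine(P[:,:2].astype(np.float32),cv2.DIST_HUBER,0,.01,.01).ravel())
    b=(215,245,390,420) if n=='top' else (150,185,355,385)
    R[:]=0; R[b[0]:b[1],b[2]:b[3]]=1
    P=W[R&(W[...,2]>6)&(W[...,2]<70)]; print('clip',len(P),P.min(0),P.max(0),cv2.minAreaRect(P[:,:2].astype(np.float32)))
    t=P[P[:,2]>38]; print(len(t),t.mean(0),cv2.minAreaRect(t[:,:2].astype(np.float32)))
a=[cv2.imread('pics/top0.png')[190:290,160:440],cv2.imread('pics/side0.png')[150:345,300:420]]
a[1]=a[1][10:190]
A=cv2.resize(a[0],None,fx=2.8,fy=2.8,interpolation=2); B=cv2.resize(cv2.rotate(a[1],cv2.ROTATE_90_COUNTERCLOCKWISE),None,fx=2.6,fy=2.6,interpolation=2)
o=np.zeros((A.shape[0]+B.shape[0],784,3),np.uint8); o[:A.shape[0]]=A[:,:784]; o[A.shape[0]:,:B.shape[1]]=B
cv2.imwrite('pics/c1.png',cv2.convertScaleAbs(o,alpha=1.1))
E
```

```text
top board 1252 ((512.9990234375, 79.56373596191406), (277.4529724121094, 73.98332214355469), 79.54678344726562) 11.137519897222969
tube 1123 ((516.1859130859375, 115.47517395019531), (298.3235778808594, 44.541927337646484), 83.53312683105469)
z plane [ 5.6000e-02 -1.0000e-01  5.8339e+01] [481.6173633  -33.13343785  66.00960185] [551.09979001 262.49723264  93.54659392]
[1.8305407e-01 9.8310286e-01 5.1530267e+02 9.5523430e+01]
clip 153 [ 502.04258294 -275.62618874    6.28868745] [ 540.07885387 -249.32771769   53.49802637] ((521.5482788085938, -262.99371337890625), (36.93693542480469, 24.22660255432129), 5.86427640914917)
56 [ 521.17111236 -261.90524323   47.85777884] ((521.5447387695312, -263.1674499511719), (14.109551429748535, 21.778982162475586), 4.2496562004089355)
side board 940 ((510.4825744628906, 81.99305725097656), (275.07354736328125, 72.10620880126953), 79.41203308105469) 13.488812601296795
tube 1668 ((519.7843627929688, 117.13920593261719), (301.340087890625, 45.96308898925781), 78.51042175292969)
z plane [ 2.2000e-02 -8.7000e-02  7.5846e+01] [480.60470066 -33.07391576  66.0012949 ] [553.22129013 267.16043191  94.28597474]
[1.8549936e-01 9.8264438e-01 5.1845758e+02 1.2225431e+02]
clip 146 [ 502.99728611 -279.23247572    7.08044968] [ 539.3738936  -249.56788636   54.18985143] ((521.8276977539062, -264.2743225097656), (34.97271728515625, 27.858856201171875), 6.6986517906188965)
49 [ 520.82385581 -258.76458911   47.93718172] ((521.148193359375, -262.01422119140625), (13.262248992919922, 21.849462509155273), 6.664417743682861)
```

View pics/c1.png

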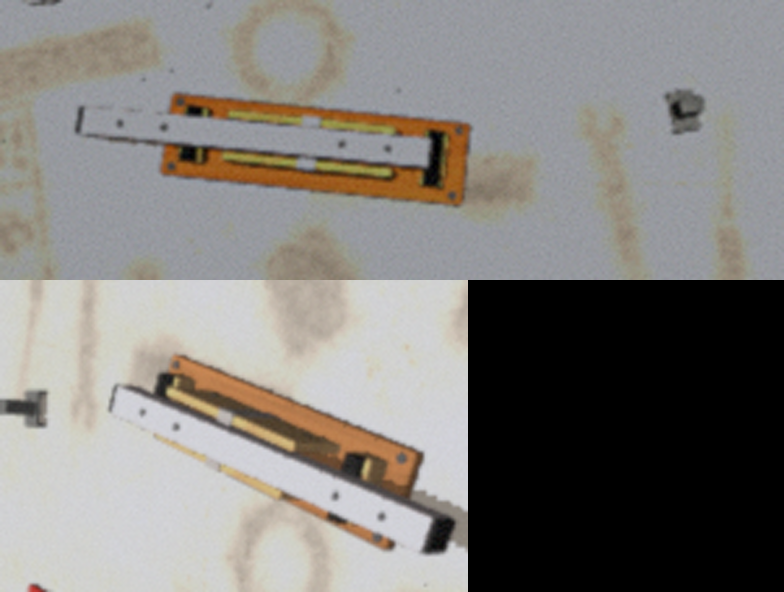

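Board centre is about (512,81), stand axis about 79.5°, and both views agree. The tube's centre sits about +45 mm along the stand. The clip is at (521.5,-263), yaw about 96°. In the enlargement, the crown's steel marks are at crop (311,121) and (308,164).

Request:
{"name": "servo_tool", "arguments": {
  "targets": [
    [0,-0.0523,-0.0166,0,0],
    [0,-0.0523,-0.0166,0,0],
    [0,-0.0523,-0.0166,0,0],
    [0,-0.0523,-0.0166,0,0],
    [0,-0.0523,-0.0166,0,0],
    [0,-0.0523,-0.0166,0,0],
    [0,-0.0523,-0.0166,0,0],
    [0,-0.0523,-0.0166,0,0]
  ],
  "squeeze": 30
}}

```text
time: 1.1
tool_pos: [558.3, 325.5, 242.0]
tcp_rot: [-3.141, -0.0, 2.806]
wrist_force: [-0.5, 1.0, 0.3]
width: -0.4
finger_force: 0.0
```

Request:
{"name": "servo_tool", "arguments": {
  "targets": [
    [0,0,0,0.01,0.1775],
    [0,0,0,0.01,0.1775],
    [0,0,0,0.01,0.1775],
    [0,0,0,0.01,0.1775],
    [0,0,0,0.01,0.1775],
    [0,0,0,0.01,0.1775],
    [0,0,0,0.01,0.1775],
    [0,0,0,0.01,0.1775]
  ]
}}

```text
time: 2.1
tool_pos: [556.9, 326.7, 161.5]
tcp_rot: [-3.141, 0.001, 1.38]
wrist_force: [0.4, 0.4, 0.1]
width: -0.1
finger_force: 0.0
```

```bash
cat >> h.py <<'E'
C=np.array([511.7,80.8]); D=np.array([np.cos(1.388),np.sin(1.388)]); N=np.array([-D[1],D[0]])
def st():
    s=get_state(); p=np.array(s['tool_pos']); q=p[:2]-C
    print('t',round(s['time'],2),'tcp',p.round(1),'s',round(q@D,1),'n',round(q@N,1),'yaw',np.round(s['tcp_rot'],3),'F',np.round(s['wrist_force'],1),'w',round(s['width'],1))
def tube(f,names=('top','side')):
    for n in names:
        c=snap(n,f+n); W=pts(c); q=W[...,:2]-C; s=q@D; k=q@N
        for lo,hi in((-130,-90),(90,130)):
            m=(abs(k)<9)&(s>lo)&(s<hi)&(W[...,2]>60)&(W[...,2]<100); print(n,lo,'z',np.round(np.median(W[m][:,2]),1) if m.any() else None,m.sum(),end=' ')
        m=(abs(k)<8)&(abs(s)<260)&(W[...,2]>50)&(W[...,2]<115); print('ends',s[m].min().round(1),s[m].max().round(1),'n',np.median(k[m&(abs(s)<60)]).round(1))
E
python3 - <<'E'
from h import *
for n,l in(('top',((271.07,233.2),(270,248.6))),('side',())):
    c=dict(np.load(f'pics/{n}0.npz'))
    for u,v in l: p=ray(c,u,v,65)[:2]; print(n,p,(p-C)@D,(p-C)@N)
c=dict(np.load('pics/side0.npz'))
for x,y in((225,418),(213,465)):  # crop -> orig (rotated ccw)
    x/=2.6;y=(y-280)/2.6; u=300+119-y; v=160+x; p=ray(c,u,v,65)[:2]; print('side',(u,v),(p-C)@D,(p-C)@N)
tube('m1'); st()
E
```

```text
top [531.05218016  75.8725451 ] -1.327519997216086 -19.925470617741166
top [493.51001305  80.53920099] -3.5630300569853586 17.839519557171435
side (365.9230769230769, 246.53846153846155) -2.858818192001365 16.48776492629041
side (347.84615384615387, 241.9230769230769) -2.4389113704351058 -21.615716604224463
top -130 z 89.5 78 top 90 z 69.3 114 ends -114.2 207.7 n -0.0
side -130 z 91.9 62 side 90 z 74.1 3 ends -114.0 205.9 n -0.1
t 2.2 tcp [556.2 326.3 160.7] s 249.5 n 0.8 yaw [-3.139e+00  2.000e-03  1.385e+00] F [-0.3  0.3 -0.5] w -0.0
```

Request:
{"name": "servo_tool", "arguments": {
  "targets": [
    [0,0,0,0.036,0],
    [0,0,0,0.036,0],
    [0,0,0,0.036,0],
    [0,-0.01,0,0,0],
    [0,-0.01,0,0,0],
    [0,0,0,0,0]
  ]
}}

```text
time: 2.95
tool_pos: [554.3, 306.6, 56.2]
tcp_rot: [3.14, -0.001, 1.386]
wrist_force: [-0.5, 0.2, 0.5]
width: 0.4
finger_force: 0.0
```

Request:
{"name": "servo_tool", "arguments": {
  "targets": [
    [0,-0.004,0,0,0],
    [0,-0.004,0,0,0],
    [0,-0.004,0,0,0],
    [0,-0.004,0,0,0],
    [0,0,0,0,0]
  ]
}}

```text
time: 3.58
tool_pos: [550.8, 291.5, 54.5]
tcp_rot: [3.141, -0.0, 1.386]
wrist_force: [0.8, 2.0, 0.9]
width: -0.2
finger_force: 0.5
```

```bash
python3 - <<'E'
from h import *
st(); tube('m2')
E
```

```text
t 3.58 tcp [550.8 291.5  54.5] s 214.3 n -0.2 yaw [ 3.141 -0.     1.386] F [0.8 2.  0.9] w -0.2
top -130 z 89.3 85 top 90 z 69.2 117 ends -115.8 210.4 n 0.1
side -130 z None 0 side 90 z 72.6 33 ends -49.2 231.0 n 1.0
```

Request:
{"name": "servo_tool", "arguments": {
  "targets": [
    [0,-0.003,0,0,0],
    [0,-0.003,0,0,0],
    [0,0,0,0,0],
    [0,0.008,0,0,0],
    [0,0,0,0,0],
    [0,0,0,0,0],
    [0,0,0,0,0]
  ]
}}

```text
time: 4.55
tool_pos: [550.6, 293.1, 54.1]
tcp_rot: [-3.141, 0.001, 1.386]
wrist_force: [1.0, -0.4, 0.6]
width: 0.3
finger_force: 0.0
```

```bash
python3 - <<'E'
from h import *
st(); tube('m3',('top',))
E
```

```text
t 4.55 tcp [550.6 293.1  54.1] s 215.9 n 0.3 yaw [-3.141e+00  1.000e-03  1.386e+00] F [ 1.  -0.4  0.6] w 0.3
top -130 z 90.0 101 top 90 z 69.0 114 ends -121.7 210.6 n 0.2
```

Request:
{"name": "servo_tool", "arguments": {
  "targets": [
    [0,-0.008,0,0,0],
    [0,-0.003,0,0,0],
    [0,-0.003,0,0,0],
    [0,0,0,0,0],
    [0,0.008,0,0,0],
    [0,0,0,0,0],
    [0,0,0,0,0],
    [0,0,0,0,0]
  ]
}}

```text
time: 5.6
tool_pos: [549.6, 287.3, 54.1]
tcp_rot: [-3.141, 0.0, 1.386]
wrist_force: [-0.3, -0.6, -0.4]
width: 0.1
finger_force: 0.0
```

```bash
python3 - <<'E'
from h import *
st(); tube('m4',('top',))
E
```

```text
t 5.6 tcp [549.6 287.3  54.1] s 210.0 n 0.3 yaw [-3.141  0.     1.386] F [-0.3 -0.6 -0.4] w 0.1
top -130 z 90.1 122 top 90 z 69.6 114 ends -127.9 205.5 n -0.1
```

Request:
{"name": "servo_tool", "arguments": {
  "targets": [
    [0,-0.008,0,0,0],
    [0,-0.003,0,0,0],
    [0,-0.003,0,0,0],
    [0,0,0,0,0],
    [0,0.008,0,0,0],
    [0,0,0,0,0],
    [0,0,0,0,0],
    [0,0,0,0,0]
  ]
}}

```text
time: 6.65
tool_pos: [548.5, 281.4, 54.1]
tcp_rot: [-3.141, 0.0, 1.386]
wrist_force: [-0.4, -0.5, -0.4]
width: -0.2
finger_force: 0.0
```

```bash
python3 - <<'E'
from h import *
st(); tube('m5',('top',))
E
```

```text
t 6.65 tcp [548.5 281.4  54.1] s 204.0 n 0.3 yaw [-3.141  0.     1.386] F [-0.4 -0.5 -0.4] w -0.2
top -130 z 90.4 126 top 90 z 69.4 118 ends -134.1 198.3 n -0.1
```

Request:
{"name": "servo_tool", "arguments": {
  "targets": [
    [0,-0.008,0,0,0],
    [0,-0.003,0,0,0],
    [0,-0.003,0,0,0],
    [0,0,0,0,0],
    [0,0.008,0,0,0],
    [0,0,0,0,0],
    [0,0,0,0,0],
    [0,0,0,0,0]
  ]
}}

```text
time: 7.7
tool_pos: [547.4, 275.5, 54.1]
tcp_rot: [-3.141, 0.0, 1.386]
wrist_force: [0.0, -0.1, 0.3]
width: -0.6
finger_force: 0.0
```

```bash
python3 - <<'E'
from h import *
st(); tube('m6',('top',))
E
```

```text
t 7.7 tcp [547.4 275.5  54.1] s 198.0 n 0.3 yaw [-3.141  0.     1.386] F [ 0.  -0.1  0.3] w -0.6
top -130 z 90.2 128 top 90 z 69.3 117 ends -140.0 192.0 n 0.1
```

Request:
{"name": "servo_tool", "arguments": {
  "targets": [
    [0,-0.008,0,0,0],
    [0,-0.003,0,0,0],
    [0,-0.003,0,0,0],
    [0,0,0,0,0],
    [0,0.008,0,0,0],
    [0,0,0,0,0],
    [0,0,0,0,0],
    [0,0,0,0,0]
  ]
}}

```text
time: 8.75
tool_pos: [546.3, 269.7, 54.1]
tcp_rot: [-3.141, 0.0, 1.386]
wrist_force: [0.3, -0.4, -0.7]
width: -0.1
finger_force: 0.0
```

```bash
python3 - <<'E'
from h import *
st(); tube('m7',('top',))
E
```

```text
t 8.75 tcp [546.3 269.7  54.1] s 192.0 n 0.3 yaw [-3.141  0.     1.386] F [ 0.3 -0.4 -0.7] w -0.1
top -130 z 90.3 126 top 90 z 69.8 115 ends -146.0 185.8 n 0.2
```

Request:
{"name": "servo_tool", "arguments": {
  "targets": [
    [0,-0.008,0,0,0],
    [0,-0.003,0,0,0],
    [0,-0.003,0,0,0],
    [0,0,0,0,0],
    [0,0.008,0,0,0],
    [0,0,0,0,0],
    [0,0,0,0,0],
    [0,0,0,0,0]
  ]
}}

```text
time: 9.8
tool_pos: [545.2, 263.7, 54.1]
tcp_rot: [-3.141, 0.0, 1.386]
wrist_force: [-0.7, 0.4, -0.3]
width: -0.3
finger_force: 0.0
```

```bash
python3 - <<'E'
from h import *
st(); tube('m8',('top',))
E
```

```text
t 9.8 tcp [545.2 263.7  54.1] s 186.0 n 0.3 yaw [-3.141  0.     1.386] F [-0.7  0.4 -0.3] w -0.3
top -130 z 90.3 128 top 90 z 69.2 118 ends -152.0 180.8 n 0.1
```

Request:
{"name": "servo_tool", "arguments": {
  "targets": [
    [0,-0.008,0,0,0],
    [0,-0.003,0,0,0],
    [0,-0.003,0,0,0],
    [0,0,0,0,0],
    [0,0.008,0,0,0],
    [0,0,0,0,0],
    [0,0,0,0,0],
    [0,0,0,0,0]
  ]
}}

```text
time: 10.85
tool_pos: [544.1, 257.8, 54.1]
tcp_rot: [-3.141, 0.0, 1.386]
wrist_force: [0.6, -1.3, -0.0]
width: -0.1
finger_force: 0.0
```

```bash
python3 - <<'E'
from h import *
st(); tube('m9',('top',))
E
```

```text
t 10.85 tcp [544.1 257.8  54.1] s 180.0 n 0.4 yaw [-3.141  0.     1.386] F [ 0.6 -1.3 -0. ] w -0.1
top -130 z 79.2 122 top 90 z 78.8 128 ends -158.9 174.8 n 0.1
```

Request:
{"name": "servo_tool", "arguments": {
  "targets": [
    [0,-0.008,0,0,0],
    [0,-0.003,0,0,0],
    [0,-0.003,0,0,0],
    [0,0,0,0,0],
    [0,0.008,0,0,0],
    [0,0,0,0,0],
    [0,0,0,0,0],
    [0,0,0,0,0]
  ]
}}

```text
time: 11.9
tool_pos: [543.0, 252.1, 54.2]
tcp_rot: [-3.141, 0.0, 1.386]
wrist_force: [0.9, -0.2, 0.1]
width: -0.2
finger_force: 0.0
```

```bash
python3 - <<'E'
from h import *
st(); tube('m10',('top',))
E
```

```text
t 11.9 tcp [543.  252.1  54.2] s 174.1 n 0.3 yaw [-3.141  0.     1.386] F [ 0.9 -0.2  0.1] w -0.2
top -130 z 78.8 122 top 90 z 79.4 129 ends -164.2 168.3 n -0.0
```

Tube is balanced level at end position -164, about mid-window. Withdrawing the finger and going for the clip.

Request:
{"name": "servo_tool", "arguments": {
  "targets": [
    [0,0.02,0,0,0],
    [0,0,0,-0.05,0],
    [0,0,0,-0.05,0],
    [0,-0.03,0,-0.04,0],
    [0,-0.05,0.0074,0,0],
    [0.06,-0.05,0.0074,0,0],
    [0.06,-0.05,0.0074,0,0],
    [0.06,-0.05,0.0074,0,0]
  ]
}}

```text
time: 12.95
tool_pos: [534.3, 39.7, 194.8]
tcp_rot: [3.14, -0.0, 1.386]
wrist_force: [0.9, -0.7, 0.9]
width: 54.5
finger_force: 0.0
```

Request:
{"name": "servo_tool", "arguments": {
  "targets": [
    [0.06,-0.05,0.0074,0,0],
    [0.06,-0.05,0.0074,0,0],
    [0.06,-0.05,0.0074,0,0],
    [0.06,-0.05,0.0074,0,0],
    [0.06,-0.05,0.0074,0,0],
    [0.06,-0.05,0.0074,0,-0.145],
    [0.06,0,0,0,-0.145],
    [0.06,0,0,0,0]
  ]
}}

```text
time: 13.95
tool_pos: [522.8, -262.9, 194.4]
tcp_rot: [3.141, 0.0, 1.674]
wrist_force: [-0.8, -0.4, 0.8]
width: 60.1
finger_force: 0.0
```

```bash
python3 - <<'E'
from h import *
st(); tube('m11',('side','top'))
for n in('top','side'):
    c=dict(np.load(f'pics/m11{n}.npz'));W=pts(c); q=W[...,:2]-C; s=q@D; k=q@N; hsv=cv2.cvtColor(c['img'],cv2.COLOR_RGB2HSV)
    for a,b in((15,22),(-22,-15)):
        m=(abs(s)<70)&(k>a)&(k<b)&(W[...,2]>58)&(W[...,2]<72); 
        g=m&(abs(s)<25); sat=hsv[...,1]; lo=g&(sat<90)
        print(n,a,m.sum(),np.percentile(sat[m],[5,30,60,90]),'steel s',lo.sum(),s[lo].mean(),s[lo].min(),s[lo].max(),'cheek',s[m].min(),s[m].max())
    r=(s>-400)&(s<-280)&(W[...,2]>6)&(W[...,2]<60)
    t=W[(abs(W[...,0]-521)<25)&(abs(W[...,1]+263)<25)&(W[...,2]>30)&(W[...,2]<56)]; print(len(t), cv2.minAreaRect(t[:,:2].astype(np.float32)) if len(t)>3 else '')
E
```

```text
t 13.95 tcp [ 522.8 -262.9  194.4] s -336.0 n -73.4 yaw [3.141 0.    1.674] F [-0.8 -0.4  0.8] w 60.1
side -130 z 81.4 94 side 90 z 81.8 175 ends -165.8 156.0 n 0.0
top -130 z 78.8 122 top 90 z 79.4 130 ends -164.2 155.1 n 0.0
top 15 148 [ 17.  125.1 136.  151. ] steel s 23 -0.37321743786778405 -9.19775254809488 8.847087198788584 cheek -69.8676515162983 69.09686473835345
top -22 134 [ 16.25  80.9  127.   141.  ] steel s 25 -1.2280049921942053 -18.77750193599383 13.847518729239182 cheek -68.29175952042948 68.5492307092823
31 ((521.2962036132812, -255.96453857421875), (10.028999328613281, 14.406290054321289), 80.16535949707031)
side 15 203 [ 15.1  99.  104.  109.8] steel s 31 -3.2024186953787837 -16.388782445403393 13.488317150239407 cheek -69.79179611510074 68.71264018869617
side -22 80 [11.95 64.7  79.   88.1 ] steel s 31 0.6515097538112342 -22.547254290202083 24.82561340310839 cheek -67.55908977077512 69.03605462399925
64 ((520.4912109375, -261.0125427246094), (14.251517295837402, 21.643199920654297), 7.395958423614502)
```

Request:
{"name": "servo_tool", "arguments": {
  "targets": [
    [0.06,0,-0.0015,0.05,0],
    [0.06,0,0,0.05,0],
    [0.06,0,0,0.04,0],
    [0.06,0,0,0.023,0],
    [0.06,0,0,0,0],
    [0,0,0,0,0],
    [0,0,0,0,0],
    [0,0,0,0,0]
  ],
  "squeeze": 40
}}

```text
time: 15.05
tool_pos: [521.5, -263.3, 32.7]
tcp_rot: [3.14, 0.001, 1.676]
wrist_force: [-0.4, 1.0, 4.6]
width: 13.3
finger_force: 41.4
```

Request:
{"name": "servo_tool", "arguments": {
  "targets": [
    [0,0,0,0,0],
    [0,0,0,0,0]
  ]
}}

```text
time: 15.3
tool_pos: [521.5, -263.3, 32.6]
tcp_rot: [3.14, 0.001, 1.675]
wrist_force: [0.3, 1.9, 6.6]
width: 13.2
finger_force: 41.8
```

Request:
{"name": "servo_tool", "arguments": {
  "targets": [
    [0,0,0,-0.02,0],
    [0,0,0,-0.05,0],
    [0,0,0,-0.05,0.1435],
    [0,0,0,-0.03,0.1435],
    [0,0.045,-0.0097,0,0],
    [0,0.045,-0.0097,0,0],
    [0,0.045,-0.0097,0,0],
    [0,0.045,-0.0097,0,0]
  ]
}}

```text
time: 16.3
tool_pos: [514.9, -77.6, 182.7]
tcp_rot: [3.14, 0.0, 1.388]
wrist_force: [0.9, -0.2, -1.1]
width: 13.7
finger_force: 40.8
```

Request:
{"name": "servo_tool", "arguments": {
  "targets": [
    [0,0.045,-0.0097,0,0],
    [0,0.045,-0.0097,0,0],
    [0,0.045,-0.0097,0,0],
    [0,0.02,-0.0043,0,0],
    [0,0,0,0,0],
    [0,0,0,0,0]
  ]
}}

```text
time: 17.05
tool_pos: [510.3, 79.1, 182.0]
tcp_rot: [3.141, 0.0, 1.389]
wrist_force: [0.1, -0.4, 0.3]
width: 13.2
finger_force: 40.8
```

```bash
python3 - <<'E'
from h import *
st(); tube('m12',('side','top'))
c=dict(np.load('pics/m12side.npz')); W=pts(c); q=W[...,:2]-C; s=q@D; k=q@N
m=(abs(s)<40)&(abs(k)<30)&(W[...,2]>140)&(W[...,2]<190)
for z in range(145,190,5):
    b=m&(abs(W[...,2]-z)<2.5)
    if b.any(): print(z,b.sum(),'s',s[b].min().round(1),s[b].max().round(1),'k',k[b].min().round(1),k[b].max().round(1))
v,u=np.where(m); print(u.mean(),v.mean())
u0,v0=int(u.mean())-90,int(v.mean())-65
cv2.imwrite('pics/c2.png',cv2.resize(c['img'][v0:v0+150,u0:u0+200,::-1],None,fx=4,fy=4,interpolation=2)); print(u0,v0)
E
```

```text
t 17.05 tcp [510.3  79.1 182. ] s -1.9 n 1.1 yaw [3.141 0.    1.389] F [ 0.1 -0.4  0.3] w 13.2
side -130 z 81.5 68 side 90 z 81.7 173 ends -167.0 155.5 n -0.0
top -130 z 78.9 126 top 90 z None 0 ends -164.2 -36.0 n -0.4
150 9 s -9.0 9.7 k -17.2 19.9
155 15 s -14.1 9.0 k -17.4 20.3
160 52 s -15.3 10.4 k -16.8 19.9
165 72 s -14.2 11.3 k -16.9 19.8
170 16 s 4.3 9.3 k -3.7 9.0
175 27 s 3.5 9.7 k -11.2 14.3
180 43 s 2.1 9.9 k -19.1 19.7
185 49 s -8.5 9.6 k -19.2 21.5
361.2682119205298 205.86423841059602
271 140
```

View pics/c2.png

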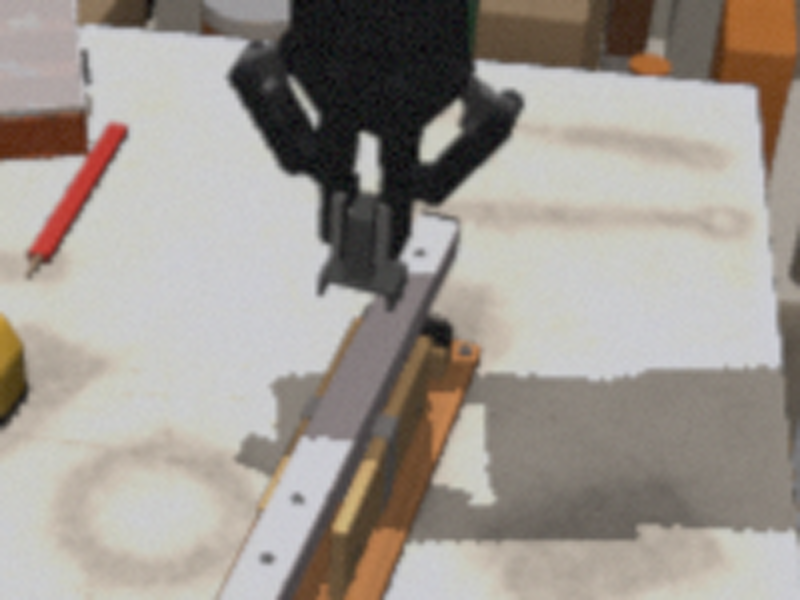

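The clip hangs upright in the fingers at crop (365,245), over the tube. Its offset from the tube axis is about 1.3 mm. Correcting that and descending.

Request:
{"name": "servo_tool", "arguments": {
  "targets": [
    [0,0.001,0.0013,0.03,0],
    [0,0,0,0.025,0],
    [0,0,0,0.01,0],
    [0,0,0,0.003,0],
    [0,0,0,0.003,0],
    [0,0,0,0,0]
  ]
}}

```text
time: 17.9
tool_pos: [512.1, 80.3, 110.8]
tcp_rot: [3.141, -0.0, 1.389]
wrist_force: [-0.4, 0.3, -0.2]
width: 13.4
finger_force: 40.8
```

```bash
python3 - <<'E'
from h import *
st(); tube('m13',('side','top'))
E
```

```text
t 17.9 tcp [512.1  80.3 110.8] s -0.4 n -0.5 yaw [ 3.141 -0.     1.389] F [-0.4  0.3 -0.2] w 13.4
side -130 z 81.8 46 side 90 z 81.9 167 ends -145.0 155.5 n 0.2
top -130 z 78.8 121 top 90 z None 0 ends -164.2 -43.8 n -0.1
```

Legs are just astride and the tube is undisturbed.

Request:
{"name": "servo_tool", "arguments": {
  "targets": [
    [0,0,0,0.0015,0],
    [0,0,0,0.0015,0],
    [0,0,0,0.0015,0],
    [0,0,0,0.001,0],
    [0,0,0,0,0]
  ]
}}

```text
time: 18.62
tool_pos: [511.7, 80.3, 104.7]
tcp_rot: [-3.141, 0.0, 1.389]
wrist_force: [-0.6, 0.4, 0.1]
width: 13.1
finger_force: 40.8
```

Request:
{"name": "servo_tool", "arguments": {
  "targets": [
    [0,0,0,0.0007,0],
    [0,0,0,0,0]
  ]
}}

```text
time: 18.88
tool_pos: [511.8, 80.4, 104.6]
tcp_rot: [3.141, -0.0, 1.389]
wrist_force: [-2.1, -0.1, 4.4]
width: 13.1
finger_force: 41.6
```

Request:
{"name": "servo_tool", "arguments": {
  "targets": [
    [0,0,0,0.0007,0],
    [0,0,0,0,0]
  ]
}}

```text
time: 19.12
tool_pos: [511.8, 80.4, 104.5]
tcp_rot: [3.141, -0.0, 1.389]
wrist_force: [-4.2, -0.3, 12.9]
width: 13.6
finger_force: 42.8
```

```bash
python3 - <<'E'
from h import *
st(); tube('m14',('side','top'))
E
```

```text
t 19.12 tcp [511.8  80.4 104.5] s -0.4 n -0.2 yaw [ 3.141 -0.     1.389] F [-4.2 -0.3 12.9] w 13.6
side -130 z 82.2 46 side 90 z 81.6 174 ends -137.7 155.7 n 0.3
top -130 z 79.3 122 top 90 z None 0 ends -164.2 -43.8 n -0.1
```

Request:
{"name": "servo_tool", "arguments": {
  "targets": [
    [0,0,0,-0.001,0],
    [0,0,0,0,0]
  ]
}}

```text
time: 19.48
tool_pos: [511.9, 80.4, 104.6]
tcp_rot: [3.141, -0.0, 1.389]
wrist_force: [-1.0, -0.8, 2.9]
width: 13.4
finger_force: 41.4
```

Request:
{"name": "servo_tool", "arguments": {
  "targets": [
    [0.016,0,0,0,0],
    [0.022,0,0,0,0],
    [0.03,0,0,0,0],
    [0.04,0,0,0,0],
    [0.04,0,0,-0.01,0],
    [0.04,0,0,-0.04,0],
    [0.04,0,0,-0.05,0],
    [0.04,0,0,-0.05,0]
  ]
}}

```text
time: 20.48
tool_pos: [511.5, 80.3, 256.6]
tcp_rot: [3.141, -0.0, 1.389]
wrist_force: [1.2, 0.1, 1.1]
width: 39.8
finger_force: 0.0
```

Request:
{"name": "servo_tool", "arguments": {
  "targets": [
    [0.04,-0.05,0,-0.05,0],
    [0.04,-0.06,0,0,0],
    [0.04,-0.06,0,0,0],
    [0.04,0,0,0,0],
    [0.04,0,0,0,0]
  ]
}}

```text
time: 21.1
tool_pos: [482.0, -81.2, 299.1]
tcp_rot: [3.141, -0.0, 1.388]
wrist_force: [0.5, 0.4, 0.9]
width: 40.0
finger_force: 0.0
```

```bash
python3 - <<'E'
from h import *
st(); tube('m15',('side','top'))
for n in('top','side'):
    c=dict(np.load(f'pics/m15{n}.npz')); W=pts(c); q=W[...,:2]-C; s=q@D; k=q@N
    for a,b in((84,88),(112,126)):
        m=(abs(s)<40)&(abs(k)<30)&(W[...,2]>a)&(W[...,2]<b)
        if m.any(): print(n,a,m.sum(),'s',s[m].min().round(1),s[m].max().round(1),'k',k[m].min().round(1),k[m].max().round(1),'z',np.median(W[m][:,2]))
c=dict(np.load('pics/m15side.npz'))
cv2.imwrite('pics/c3.png',cv2.resize(c['img'][150:350,260:460,::-1],None,fx=3,fy=3,interpolation=2))
E
```

```text
t 21.1 tcp [482.  -81.2 299.1] s -164.7 n -0.2 yaw [ 3.141 -0.     1.388] F [0.5 0.4 0.9] w 40.0
side -130 z 81.5 98 side 90 z 81.7 171 ends -166.8 155.2 n 1.8
top -130 z 78.3 53 top 90 z 79.4 126 ends -149.8 154.2 n 0.6
top 84 27 s -12.7 23.2 k -18.6 17.7 z 85.20203258404743
top 112 60 s -11.2 10.4 k -7.5 6.7 z 120.90134531347928
side 84 94 s -13.6 38.2 k -17.8 18.9 z 85.57296145977132
side 112 85 s -11.8 11.3 k -6.0 7.7 z 122.62692829865026
```

View pics/c3.png

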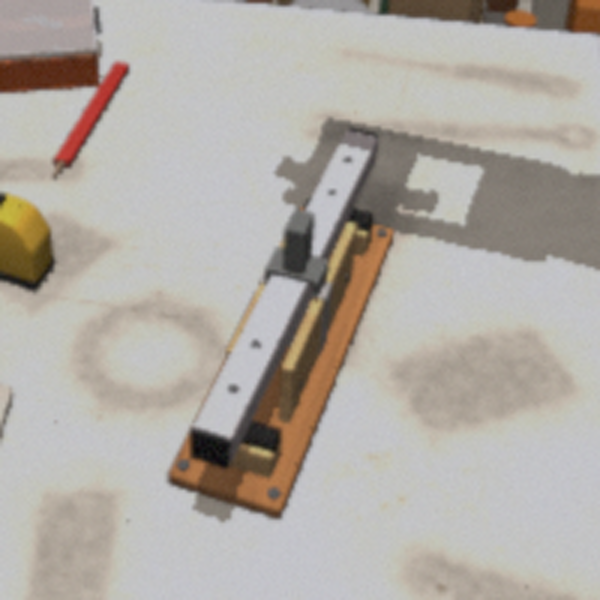

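The clip sits upright at crop (297,255), fully down (top at about 122 mm) and centred about 0.5 mm from the crown. The tube is level and free, and the robot is clear.

```bash
python3 -c "
from rig import *
print(hand_in())"
```

```text
the job is handed in; nothing more can be done
None
```

The tube balances level on the crown with the clip seated astride it, about 0.5 mm from the crown's centre by my measurement; the arm is clear and the job was handed in at about 21 s, with no verdict returned.

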